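# Set and start the clamped disc sander

### The job

Start the disc sander that is clamped in its stand: first turn the dial on the grey speed box until its white line points at the one long, broad mark of the scale; then flip the sander's lock-off lever forward (towards the disc), and only then squeeze the long paddle fully home against the grip, where it stays by itself. Let go, and do not shift the loose things on the bench.

Things in the scene. Friction and masses are not known exactly. Their poses are not given: they have to be found in the camera images.
- sander: Disc sander on a fixed wooden base board. Origin on the bench under the butt (near) end of the grip; x level from butt to disc, y the side of paddle, lever and disc, z up. The grip's axis starts 90 mm above the origin and rises at 35 degrees towards +x. The grey grip bar is 155 mm long, 36 mm wide (y -18 to +18), 42 mm high; behind it a battery, 55 mm long and 62 mm wide.
- disc_centre (a point): Centre of the sander's upright disc, 115 mm across, facing the sander's +y; 238 mm along the grip's axis, 48 mm to +y. Between grip and disc are a clamp collar (155 to 177 mm along the axis, 52 mm wide) and the motor head.
- pipe_mid (a point): Point on the axis of the fixed dust pipe, 40 mm thick, straight above the grip, 290 mm above the bench. The pipe runs level along the sander's y from its riser (120 mm to -y) to 20 mm on the +y side, then bends up towards the disc. It keeps a vertical gripper off the paddle's free end: lean the tool back about 35 degrees, so that it points forward and down, square to the grip.
- paddle_pad (a point): Where to squeeze: outer face of the black paddle near its ribbed free end, 118 mm from its hinge at the butt end. Axes (paddle out): x up the grip's slope towards the disc, y out to the paddle's side, z square to the grip, upward. Plate 148 mm long, 30 mm wide along z, on the grip's +y side. This point is 36 mm from the grip's axis when out (54 mm over paddle and grip), 24 mm when home (42 mm over both).
- paddle (a joint): Paddle angle, rad: 0 fully out, 0.10 home against its stop. It has no spring: it stays where it is pushed. Needs about 7 N at the pad. While the lever is back it is locked and gives only 0.02 to 0.05, even under a hard squeeze.
- lever_tab (a point): Point on the bare-metal lock-off lever, 24 mm out from its pivot along the tab. The tab is a plate 38 mm long, 28 mm wide (along the point's z), 5 mm thick, standing out of the paddle to the sander's +y. Its pivot is on the paddle, 70 mm along the grip and 36 mm out from the grip's axis, level with the axis across the slope. The point turns with the lever about z.
- lever (a joint): Lever angle, rad: 0 leaning back (29 degrees towards the butt from straight out), 0.5 straight out, 1.4 fully forward (51 degrees towards the disc). Stays where it is left; needs 1 to 3 N. It frees the paddle from about 1.0 on; forward means beyond 1.1. A push up along the grip's slope from the butt side, beside the grip, flips it.
- speedbox: Grey speed control box, 130 x 110 x 60 mm, fixed to the bench; origin under its centre, x pointing away from its front. It may stand to the left or right of the sander. On top, around the dial, are seven black marks, six short and one long and broad.
- dial_grip (a point): Centre of the dial's bar grip, on its axis, 83 mm above the bench: a black bar 46 mm long, 13 mm thick, 28 mm high (14 mm above and below this point), on a 52 mm wide, 8 mm thick skirt on the box. The bar lies along the point's x; the white line on its top runs from the axis to the -x end and points to -x. z is up.
- dial (a joint): Dial angle, rad: at 0 the white line would point to the box's front (its -x), and the value grows as the dial turns clockwise seen from above. The long mark is at 3.70, the short ones every 0.7 rad from 0.9 to 5.1. Turns with light friction (0.04 N m) between 0 and 5.7 and stays where it is left.
- charger: Black battery charger, 140 x 110 mm, 80 mm high, fixed to the bench; origin under its centre. Stands on the other side of the sander from the speed box. Not part of the job.
- offcut: Loose wood offcut, 90 x 45 x 22 mm, lying on the sander's base board; origin under its centre. Bystander.
- tape: Loose cardboard ring (empty tape core), 90 mm across, 25 mm tall, on the sander's base board below the disc; origin under its centre. Bystander.
- glue: Loose white glue bottle, 56 mm across, 150 mm tall, standing; origin under its centre. Bystander.
- screwcup: Loose open steel cup, 72 mm across, 60 mm tall; origin under its centre. Bystander.
- driver: Loose screwdriver lying flat, about 200 mm long along its x. Bystander.
- brush: Loose bench brush lying flat, 300 mm long along its x, about 90 mm wide, 25 mm high. Bystander.

How it is judged:
On the way, in this order (a step that is already met when the one before it is completed fails the run):
1. the dial's white line is at the long mark, within 0.18 rad (10 degrees), with the lever still back (value of joint dial between 3.52 and 3.88 rad and value of joint lever below 0.5 rad), for 0.3 s.
2. the lock-off lever is forward (beyond 1.1 rad) with the paddle still out (value of joint lever above 1.1 rad and value of joint paddle below 0.05 rad), for 0.2 s.
3. the paddle is squeezed home (beyond 0.085 of 0.10 rad) (value of joint paddle above 0.085 rad), for 0.2 s.
At the end, for the whole second after the job is handed in: The dial is within 0.18 rad (10 degrees) of the long mark, the lever is forward (beyond 1.1 rad), and the paddle is home against the grip (beyond 0.085 of 0.10 rad) (value of joint dial between 3.52 and 3.88 rad and value of joint lever above 1.1 rad and value of joint paddle above 0.085 rad); the robot touches nothing.
It fails at once if a loose bystander (offcut, cardboard ring, glue bottle, cup, screwdriver or brush) is shifted more than 30 mm (distance of any of offcut, tape, glue, screwcup, driver, brush from where it was at the start of the episode above 0.03 m).
It also fails if it takes over 67 s, if anything falls off the work surface, if the arm or the gripper's body presses on something with over 40 N, if the wrist force passes 120 N, or if a joint passes its speed limit or range.

### The arm

A 6-joint arm with a two-finger parallel gripper is mounted at the origin on the work surface. World frame = base frame: x ahead of the robot, y to its left, z up, the work surface at z = 0. Lengths are in m, angles in rad, forces in N, time in s.
With the tool pointing down it reaches from about 0.35 to 0.775 m from the base axis. Payload 7.3 kg.
Tool frame: the origin (TCP) lies at the very end of the fingers, on their centre line; the grasp point (between the pads) lies robot.pinch_z behind it (robot.pinch_z is the distance from the TCP to the grasp point, in m); y points along the fingers, z is the direction in which the jaws open and shut, and the axes are right-handed (so a half turn about y gives the same grasp; the last joint's range is limited). The gripper opens to 92 mm and grips with 3 to 60 N. Pads are 19 mm wide; open, the fingers measure 130 mm over their backs; the gripper's body (75 mm by 190 mm) begins 47 mm behind the grasp point.
Start: joints at [1.191, 0.342, 1.524, -0, 1.275, -0.146], TCP at [0.122, 0.511, 0.192] pointing down, gripper open.
Joint ranges: [-2.53, 2.53], [-0.77, 2.02], [0.04, 2.7], [-1, 4.14], [0.28, 2.66], [-3.11, 3.11]. Speed limits (rad/s): [2.57, 2.57, 3.14, 3.14, 3.14, 3.14].

### API

Orientations are given as [roll, pitch, yaw] about the fixed x, y, z axes, in that order (R = Rz(yaw) Ry(pitch) Rx(roll)).
In Python, from cell import status, viewer, robot gives the robot as it stands. The module is installed in compiled form; this text tells all that it offers.
- The arm moves only by the shell command python3 -m pendant 'ROWS' [FORCE]. ROWS is JSON, a list that holds one entry, the list of rows, each a list of 7 numbers: the shift along the tool's x, y, z in cm, then the turn, a rotation vector about the tool's x, y, z in rad, then the finger opening in cm, from 0 to 9.18. A call has 1 to 20 rows; each row is the pose to reach, as a shift and turn from the pose commanded when the call began, along the tool's axes at that moment; what a row does not reach only later rows make up. A row lasts 1/10 s, in which the tool goes at most 50 mm and 8.59 degrees, less where a joint would pass 70% of its speed; a pose out of reach is approached as far as the arm can. A call with a gripper value outside its range is refused whole. The fingers move at their own pace and stop on an object; FORCE is the grip in N (left out, the last holds). Time passes only in rows, so rows that repeat a pose let the fingers close. It gives the time, the measured TCP pose, the force and the opening at its end, in the units of the state.
- status.observe(): the state, without advancing time (a new reading comes with each control period).
- viewer.read_camera(name): name is "scene" or "top"; returns a dict with "image" (480x640x3 uint8, red, green, blue), "range_z" (480x640 float32, m along the optical axis (not along the pixel's ray), 0 where there is no reading), "fx", "fy", "cx", "cy" (pixels), "camera_from_world" (4x4, takes a point from world to camera coordinates). Camera axes: x right, y up, looking along -z (the intrinsics and any distortion apply to the point x, -y, -z); pixel columns grow to the right and rows downward; lengths in m; the calibration is good to about 2 mm. A picture is of the moment at which its call begins.
- robot.hand_in(): hands the job in, once; it reports no verdict.
The state is a dict: "time": time; "qpos": joint angles; "qvel": joint speeds; "joint_efforts": joint torques, N m; "tool_pos": TCP position; "tool_rot": TCP orientation; "contact_force": force on the tool from outside, world axes, zero at the start; "torque": the same for the moment, N m; "opening": finger opening in m.
Only numpy, scipy, OpenCV 4.12 (cv2) and the standard library are available. Lean on these libraries where they do the work, as an engineer would, in place of code of your own. Each camera call takes 0.05 s, during which the arm holds its last target. There are 200 camera calls.

## Working session

There is one attempt and no reset: what is moved stays moved. The work goes in short steps, Python scripts to look and compute and a shell command to move; the robot and the scene stay as the last step left them, time stands still between calls to the robot, and variables do not carry over. Pictures are saved under pics/ and viewed, about 8 in all and at most 12, crops included, and the job is handed in when it is done.

```bash
mkdir -p pics
python3 - <<'E'
from cell import status, viewer, robot
import cv2, numpy as np
print(status.observe(), robot.pinch_z)
for n in ("scene","top"):
    c=viewer.read_camera(n); np.savez(f"pics/{n}0.npz",**c)
    cv2.imwrite(f"pics/{n}0.png",c["image"][:,:,::-1])
    print(n,c["fx"],c["fy"],c["cx"],c["cy"],c["camera_from_world"].round(4).tolist(),[k for k in c],(c["range_z"]>0).mean())
E
```

```text
{'time': 0.0, 'qpos': array([ 1.19104389e+00,  3.42703757e-01,  1.52502173e+00, -2.78042266e-06,
        1.27539593e+00, -1.46015865e-01]), 'qvel': array([-0.00144384, -0.00067583, -0.00159714, -0.0010318 , -0.00024005,
        0.00131823]), 'joint_efforts': array([ 9.35678072e-04, -4.31246674e+01, -2.44225502e+01,  7.19845318e-02,
        5.58976515e-02, -1.40426769e-04]), 'tool_pos': array([0.12141154, 0.51029304, 0.1908532 ]), 'tool_rot': array([-1.57230922e+00,  2.19801735e-04, -2.33735929e-01]), 'contact_force': array([ 0.15726061, -0.6464587 , -0.33616178]), 'torque': array([-0.02376247, -0.02631687,  0.03722245]), 'opening': 0.09184191422479192} 0.0188
scene 482.63539597197666 482.63539597197666 318.8608778615652 232.90119319573108 [[0.6275, 0.7783, 0.0215, -0.35], [-0.5176, 0.3963, 0.7583, 0.1693], [0.5817, -0.487, 0.6515, -1.72], [0.0, 0.0, 0.0, 1.0]] ['image', 'range_z', 'fx', 'fy', 'cx', 'cy', 'camera_from_world'] 0.9941145833333334
top 577.9826386541547 577.9826386541547 323.3616300448514 240.9068988557788 [[0.0222, -0.9994, 0.0264, -0.0755], [0.9906, 0.0256, 0.1346, -0.6047], [-0.1352, 0.0231, 0.9905, -1.5723], [0.0, 0.0, 0.0, 1.0]] ['image', 'range_z', 'fx', 'fy', 'cx', 'cy', 'camera_from_world'] 0.99587890625
```

View pics/scene0.png

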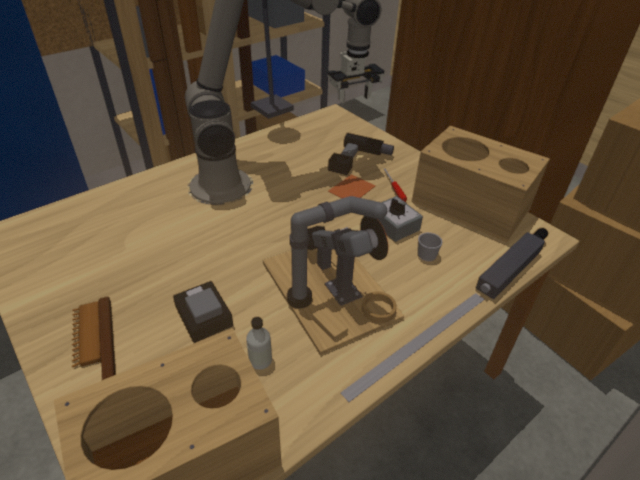

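View pics/top0.png

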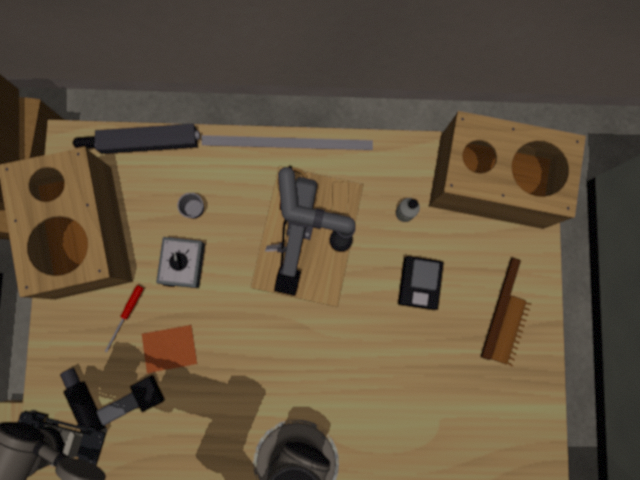

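The scene view shows the dial box at about (400,215), the sander at about (335,255), and the glue and charger on the near left. The top view shows the speed box at (181,262) and its dial at (178,260). The sander butt is at (287,282), the lever sticks out at (274,246), and the pipe runs (295,215)-(345,228). I'll enlarge both.

```bash
python3 - <<'E'
import cv2, numpy as np
a=cv2.imread("pics/top0.png")
l=cv2.resize(a[225:300,145:220],(600,600),interpolation=cv2.INTER_CUBIC)
cv2.imwrite("pics/dial0.png",cv2.convertScaleAbs(l,alpha=1.4))
b=a[155:305,240:370]; b=cv2.resize(b,(520,600),interpolation=cv2.INTER_CUBIC)
cv2.imwrite("pics/sand0.png",cv2.convertScaleAbs(b,alpha=2.0,beta=10))
E
cat > h.py <<'E'
import numpy as np
from scipy.spatial.transform import Rotation as R
def load(n): return dict(np.load(f"pics/{n}.npz"))
def ray(c,u,v):
    T=c["camera_from_world"]; d=np.array([(u-c["cx"])/c["fx"],-(v-c["cy"])/c["fy"],-1.])
    return -T[:3,:3].T@T[:3,3], T[:3,:3].T@d
def onz(c,u,v,z):
    o,d=ray(c,u,v); return o+d*(z-o[2])/d[2]
def cloud(c):
    v,u=np.mgrid[0:480,0:640]; r=c["range_z"]; T=c["camera_from_world"]
    p=np.stack([(u-c["cx"])/c["fx"]*r,-(v-c["cy"])/c["fy"]*r,-r],-1)
    return (p-T[:3,3])@T[:3,:3]
def proj(c,P):
    T=c["camera_from_world"]; q=T[:3,:3]@np.asarray(P)+T[:3,3]
    return c["cx"]-c["fx"]*q[0]/q[2], c["cy"]+c["fy"]*q[1]/q[2]
E
```

```text
(no output)
```

View pics/dial0.png

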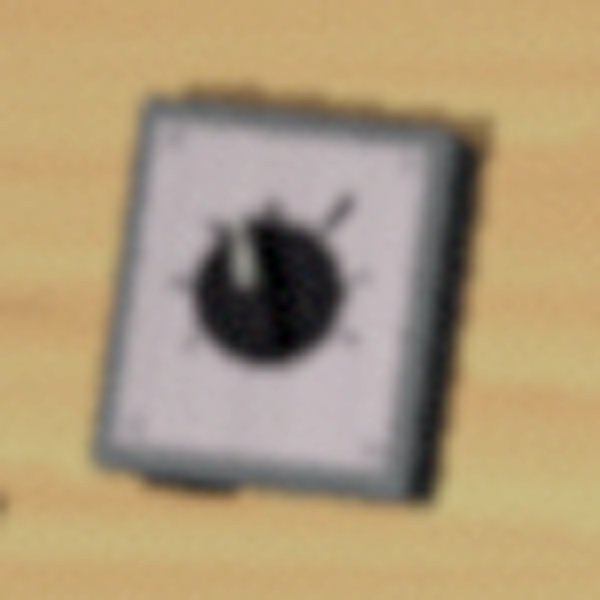

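View pics/sand0.png

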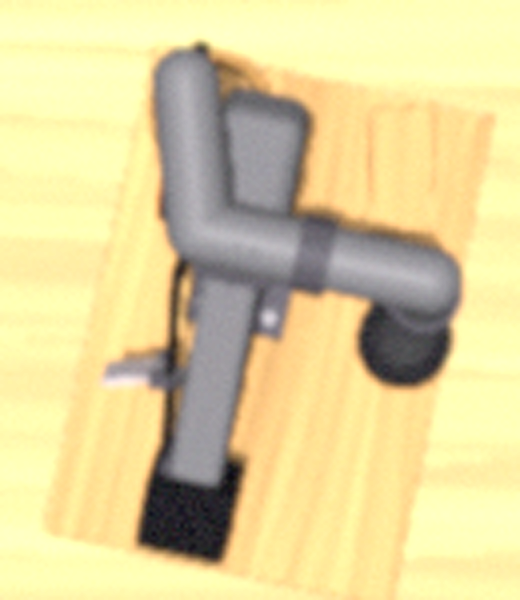

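In the dial crop, the white line runs from (247,287) to (236,235), the long mark is at (325-352, 228-195), and the box top spans (150,105)-(445,130)-(395,490)-(100,460). In the sander crop, the grip runs from (195,475) up to (228,285). The lever is at (105-175,370), pointing to +y and leaning back, with the paddle line at x≈170. Now measuring.

Run:
```python
from h import *
import cv2
t=load("top0"); s=load("scene0"); C=cloud(t); S=cloud(s)
f=lambda u,v:(145+(u+.5)/8-.5,225+(v+.5)/8-.5)
# box top
m=np.zeros((480,640),bool); m[235:290,155:212]=True
box=m&(abs(C[...,2]-.06)<.008)&(t["image"].max(-1)>50)
print("box z",np.median(C[box][:,2]), cv2.minAreaRect(C[box][:,:2].astype(np.float32)))
k=m&(C[...,2]>.08); print("knob",k.sum(),C[k].mean(0),C[k].max(0)); 
p=C[k]; w=np.linalg.eigh(np.cov(p[:,:2].T)); print("bar dir",np.degrees(np.arctan2(w[1][1,1],w[1][0,1])),w[0])
print(cv2.minAreaRect(p[:,:2].astype(np.float32)))
a=onz(t,*f(247,287),.097);b=onz(t,*f(236,235),.097);print("line",a,b,np.degrees(np.arctan2(*(b-a)[1::-1])))
for q in((327,228),(352,195)):print("mark",onz(t,*f(*q),.06))
print("skirt",onz(t,*f(268,292),.068))
# scene view knob
ms=(np.linalg.norm(S[...,:2]-p[:,:2].mean(0),axis=-1)<.04)&(S[...,2]>.08); print("scene knob",S[ms].mean(0),S[ms].max(0))
# grip bar (grey)
im=t["image"].astype(int); g=lambda u,v:(240+u/4,155+v/4)
m=np.zeros((480,640),np.uint8); 
cv2.fillPoly(m,[np.array([g(165,470),g(225,475),g(256,285),g(190,285)]).astype(int)],1)
m=(m>0)&(C[...,2]>.1)&(C[...,2]<.26)
P=C[m]; A=np.c_[P[:,:2],np.ones(len(P))]
for i in range(5):
    co=np.linalg.lstsq(A,P[:,2],rcond=None)[0]; r=P[:,2]-A@co; ok=abs(r)<.01; P=P[ok];A=A[ok]
print("grip plane",len(P),co,"slope",np.degrees(np.arctan(np.hypot(*co[:2]))),"dir",np.degrees(np.arctan2(co[1],co[0])),P.mean(0),r.std())
w=np.linalg.eigh(np.cov(P.T)); v=w[1][:,2]; print("main",v,np.degrees(np.arctan2(v[1],v[0])), P.min(0),P.max(0),np.sqrt(w[0]))
np.save("pics/grip.npy",P)
# pipe
for nm,D in(("top",C),("scene",S)):
    q=D[(D[...,2]>.295)&(D[...,2]<.33)&(abs(D[...,0]-.6)<.2)&(abs(D[...,1])<.15)]
    print("pipe",nm,len(q),q.min(0),q.max(0),cv2.minAreaRect(q[:,:2].astype(np.float32)))
```

```text
box z 0.060424870678992326 ((0.5367319583892822, 0.33340269327163696), (0.11059439182281494, 0.13309729099273682), 84.7270736694336)
knob 116 [0.52033155 0.29182497 0.26883906] [0.55951475 0.34398009 1.64084372]
bar dir 66.99445417174138 [0.00010902 0.01496093]
((0.4576871693134308, 0.16711239516735077), (0.4040893018245697, 0.04027190059423447), 64.27007293701172)
line [0.53614934 0.3335654  0.097     ] [0.55347419 0.3381964  0.097     ] 14.965506059120088
mark [0.56062225 0.31609349 0.06      ]
mark [0.57219491 0.30820326 0.06      ]
skirt [0.53740293 0.33309669 0.068     ]
scene knob [0.5262676  0.32447726 0.09295282] [0.54222248 0.33081912 0.10380161]
grip plane 663 [ 0.6951067  -0.12312272 -0.23897997] slope 35.21928934727866 dir -10.044494168637847 [0.56717036 0.02043601 0.15274782] 0.003542076761774852
main [-0.79759398  0.16791302 -0.57935227] 168.11144543270953 [ 0.50845863 -0.00759498  0.10559417] [0.62282972 0.05132553 0.20261587] [0.00289228 0.01041951 0.04131186]
pipe top 1623 [ 0.5938466  -0.12879489  0.29511843] [0.74230833 0.05512304 0.32993102] ((0.6435524225234985, -0.018911033868789673), (0.22152504324913025, 0.09762999415397644), 53.070926666259766)
pipe scene 1255 [ 0.59724178 -0.13162972  0.29504611] [0.74043711 0.046896   0.32992042] ((0.6475331783294678, -0.026305630803108215), (0.21959331631660461, 0.08800127357244492), 53.05218505859375)
```

```bash
cat >> h.py <<'E'
def go(pos,Rt):
    from cell import status
    o=status.observe(); R0=R.from_euler("xyz",o["tool_rot"]); 
    sh=R0.inv().apply(np.asarray(pos)-o["tool_pos"])*100; rv=(R0.inv()*Rt).as_rotvec()
    print("t",round(o["time"],2),"F",o["contact_force"].round(1),"op",round(o["opening"],4),"pos",o["tool_pos"].round(4),"rot",o["tool_rot"].round(3),"q",o["qpos"].round(2))
    print("shift cm",sh.round(2),"turn",rv.round(3),"rows>=",max(np.linalg.norm(sh)/5,np.linalg.norm(rv)/.15).round(1))
E
python3 - <<'E'
from h import *
import cv2
t=load("top0"); s=load("scene0"); C=cloud(t); S=cloud(s)
g=lambda u,v:(240+(u+.5)/4-.5,155+(v+.5)/4-.5)
an=lambda a,b:round(float(np.degrees(np.arctan2(*(b-a)[1::-1]))),1)
# board edges (z~0.018?)
k=(C[...,0]>.45)&(C[...,0]<.85)&(abs(C[...,1])<.2)&(C[...,2]>.008)&(C[...,2]<.03)
print("board z",np.median(C[k][:,2]),k.sum()); bz=np.median(C[k][:,2])
k=k&(abs(C[...,2]-bz)<.004)
r=cv2.minAreaRect(C[k][:,:2].astype(np.float32)); print(r)
a=onz(t,*g(45,530),bz);b=onz(t,*g(135,170),bz);print("board left edge",an(a,b))
a=onz(t,*g(75,545),bz);b=onz(t,*g(400,610),bz);print("near edge-90",an(b,a)-90)
# grip edges by row: lateral regress on top-face pts
P=np.load("pics/grip.npy")
# per-z-slice centre using extremes of each image row
y=[];
for z0 in np.arange(.115,.2,.008):
    q=P[abs(P[:,2]-z0)<.004]; 
    if len(q)>8: y.append((q[:,0].mean(),(q[:,1].min()+q[:,1].max())/2,z0,np.ptp(q[:,1]),len(q)))
y=np.array(y); print(y.round(4)); print("slice dir",np.degrees(np.arctan(np.polyfit(y[:,0],y[:,1],1)[0])))
# pipe ridge (level section)
for nm,D in(("t",C),("s",S)):
    q=D[(D[...,2]>.30)&(D[...,2]<.325)&(D[...,0]<.68)&(D[...,0]>.58)&(D[...,1]<.01)&(D[...,1]>-.09)]
    f=np.polyfit(q[:,1],q[:,0],1); print("pipe",nm,len(q),"yaw",-np.degrees(np.arctan(f[0])),"x at y=0,-.05",np.polyval(f,[0,-.05]),np.percentile(q[:,2],95))
# tab
for nm,D in(("t",C),("s",S)):
    q=D[(D[...,0]>.5)&(D[...,0]<.62)&(D[...,1]>.055)&(D[...,1]<.13)&(D[...,2]>.09)&(D[...,2]<.2)]; print("tab",nm,len(q),q.mean(0),q.min(0),q.max(0))
# tall things near the path
for lo,hi in((.30,.5),(.5,.65)):
    q=C[(C[...,0]>.3)&(C[...,0]<.8)&(C[...,1]>lo)&(C[...,1]<hi)&(C[...,2]>.1)]; print("tall",lo,len(q),q.min(0) if len(q) else "",q.max(0) if len(q) else "")
go([.536,.3335,.16],R.from_euler("xyz",[-90,0,15],degrees=True))
E
```

```text
board z 0.017911380516821552 5987
((0.6399543285369873, -0.0003465116024017334), (0.33995312452316284, 0.3795832693576813), 89.44171905517578)
board left edge -11.8
near edge-90 -9.900000000000006
[[5.170e-01 3.130e-02 1.150e-01 3.970e-02 5.200e+01]
 [5.261e-01 2.740e-02 1.230e-01 3.650e-02 5.700e+01]
 [5.365e-01 2.610e-02 1.310e-01 3.420e-02 6.500e+01]
 [5.487e-01 2.390e-02 1.390e-01 3.920e-02 6.500e+01]
 [5.590e-01 2.000e-02 1.470e-01 3.640e-02 5.800e+01]
 [5.704e-01 1.980e-02 1.550e-01 3.600e-02 6.800e+01]
 [5.814e-01 1.730e-02 1.630e-01 3.590e-02 6.400e+01]
 [5.929e-01 1.510e-02 1.710e-01 3.610e-02 6.900e+01]
 [6.032e-01 1.260e-02 1.790e-01 3.580e-02 6.300e+01]
 [6.134e-01 1.030e-02 1.870e-01 3.580e-02 6.600e+01]
 [6.199e-01 8.900e-03 1.950e-01 2.800e-02 2.100e+01]]
slice dir -11.550162910982834
pipe t 631 yaw -10.660319228610144 x at y=0,-.05 [0.63363834 0.62422661] 0.3149664486397083
pipe s 494 yaw -13.324769398628941 x at y=0,-.05 [0.64333167 0.63148934] 0.3156873557416902
tab t 116 [0.56260538 0.07056171 0.12664346] [0.50011249 0.05575843 0.09126164] [0.59002462 0.09340407 0.15449129]
tab s 15 [0.55311117 0.06876803 0.13586679] [0.50196016 0.05508518 0.10685608] [0.5684116  0.09022636 0.14845813]
tall 0.3 913 [0.4750879  0.32517667 0.10007897] [0.60199259 0.49999161 0.20881374]
tall 0.5 5569 [0.43736237 0.50003    0.1000498 ] [0.79993913 0.64998552 0.21154398]
t 0.1 F [-0.1  0.1 -0.2] op 0.092 pos [0.1214 0.5103 0.1909] rot [-1.572  0.    -0.234] q [ 1.19  0.34  1.52  0.    1.28 -0.15]
shift cm [44.43  3.09 -7.6 ] turn [ 0.001 -0.496 -0.001] rows>= 9.0
```

```bash
python3 - <<'E'
from h import *
t=load("top0"); C=cloud(t)
q=C[(C[...,0]>.3)&(C[...,0]<.8)&(C[...,1]>.36)&(C[...,1]<.6)&(C[...,2]>.1)&(C[...,2]<.25)]
for x in np.arange(.4,.8,.05):
    r=q[abs(q[:,0]-x)<.025]; print(x.round(2),len(r),np.sort(r[:,1])[:3].round(3))
E
python3 -m pendant '[[[4,0.3,-0.8,0,-0.05,0,9.18],[8,0.6,-1.5,0,-0.1,0,9.18],[13,0.9,-2.3,0,-0.16,0,9.18],[18,1,-3.1,0,-0.22,0,9.18],[23,1,-4,0,-0.28,0,9.18],[28,1,-4.9,0,-0.34,0,9.18],[33,1,-5.7,0,-0.4,0,9.18],[38,1,-6.5,0,-0.45,0,9.18],[42,1,-7.2,0,-0.48,0,9.18],[44.4,1,-7.6,0,-0.496,0,9.18],[44.4,1,-7.6,0,-0.496,0,9.18],[44.4,1,-7.6,0,-0.496,0,9.18],[44.4,1,-7.6,0,-0.496,0,9.18]]]'
python3 -c "
from h import *
go([.536,.3335,.073],R.from_euler('xyz',[-90,0,15],degrees=True))"
```

```text
0.4 0 []
0.45 415 [0.502 0.503 0.505]
0.5 969 [0.47 0.47 0.47]
0.55 579 [0.48  0.481 0.481]
0.6 585 [0.493 0.494 0.494]
0.65 893 [0.505 0.506 0.506]
0.7 794 [0.519 0.519 0.519]
0.75 692 [0.532 0.533 0.533]
time: 1.4
tool_pos: [0.5347, 0.3346, 0.1814]
tool_rot: [-1.571, 0.001, 0.263]
contact_force: [0.6, 0.2, -0.7]
opening: 0.0919
t 1.4 F [ 0.6  0.2 -0.7] op 0.0919 pos [0.5347 0.3346 0.1814] rot [-1.571e+00  1.000e-03  2.630e-01] q [ 0.44  0.55  1.22  0.    1.37 -1.4 ]
shift cm [ 0.1  10.84 -0.14] turn [-0.     0.001 -0.001] rows>= 2.2
```

```bash
python3 -m pendant '[[[0.1,3,-0.1,0,0,0,9.18],[0.1,6,-0.1,0,0,0,9],[0.1,8.5,-0.1,0,0,0,6],[0.1,10,-0.1,0,0,0,5],[0.1,10.8,-0.1,0,0,0,4],[0.1,10.8,-0.1,0,0,0,3],[0.1,10.8,-0.1,0,0,0,2],[0.1,10.8,-0.1,0,0,0,1],[0.1,10.8,-0.1,0,0,0,0.5],[0.1,10.8,-0.1,0,0,0,0.5],[0.1,10.8,-0.1,0,0,0,0.5],[0.1,10.8,-0.1,0,0,0,0.5]]]' 15
python3 -c "
from h import *
go([.536,.3335,.073],R.from_euler('xyz',[-90,0,-36.5],degrees=True))"
```

```text
time: 2.6
tool_pos: [0.5372, 0.3332, 0.0737]
tool_rot: [-1.571, -0.0, 0.262]
contact_force: [-0.5, 0.6, 1.2]
opening: 0.0143
t 2.6 F [-0.5  0.6  1.2] op 0.0143 pos [0.5372 0.3332 0.0737] rot [-1.571 -0.     0.262] q [ 0.43  0.64  1.36  0.    1.14 -1.4 ]
shift cm [-0.11  0.07  0.06] turn [-0.     0.899  0.   ] rows>= 6.0
```

```bash
python3 -m pendant '[[[0,0,0,0,0,0,0.5],[0,0,0,0,0.1,0,0.5],[0,0,0,0,0.2,0,0.5],[0,0,0,0,0.3,0,0.5],[0,0,0,0,0.4,0,0.5],[0,0,0,0,0.5,0,0.5],[0,0,0,0,0.6,0,0.5],[0,0,0,0,0.7,0,0.5],[0,0,0,0,0.8,0,0.5],[0,0,0,0,0.9,0,0.5],[0,0,0,0,0.9,0,0.5],[0,0,0,0,0.9,0,0.5],[0,0,0,0,0.9,0,0.5]]]'
python3 -m pendant '[[[0,0,0,0,0,0,4],[0,0,0,0,0,0,9],[0,0,0,0,0,0,9],[0,0,0,0,0,0,9],[0,-4,0,0,0,0,9],[0,-9,0,0,0,0,9],[0,-14,0,0,0,0,9],[0,-16,-4,0,0,0,9],[0,-18,-8,0,0,0,9],[0,-18,-12,0,0,0,9],[0,-18,-16,0,0,0,9],[0,-18,-16,0,0,0,9]]]'
python3 - <<'E'
from h import *
from cell import viewer
import cv2
c=viewer.read_camera("top"); np.savez("pics/top1.npz",**c)
a=c["image"][:,:,::-1]
l=cv2.resize(a[225:300,145:220],(600,600),interpolation=cv2.INTER_CUBIC)
cv2.imwrite("pics/dial1.png",cv2.convertScaleAbs(l,alpha=1.4))
go([0,0,0],R.identity())
E
```

```text
time: 3.9
tool_pos: [0.5372, 0.3332, 0.0735]
tool_rot: [-1.571, 0.0, -0.636]
contact_force: [-0.0, 0.8, -1.0]
opening: 0.0049
time: 5.1
tool_pos: [0.4391, 0.2019, 0.2541]
tool_rot: [-1.572, 0.0, -0.64]
contact_force: [0.6, 0.2, 0.0]
opening: 0.0897
t 5.15 F [0.6 0.1 0.2] op 0.0898 pos [0.441  0.2035 0.2543] rot [-1.57e+00 -1.00e-03 -6.40e-01] q [ 0.27  0.22  1.51  0.    1.4  -0.66]
shift cm [-23.25  25.38 -42.67] turn [ 1.511 -0.5    0.501] rows>= 11.1
```

View pics/dial1.png

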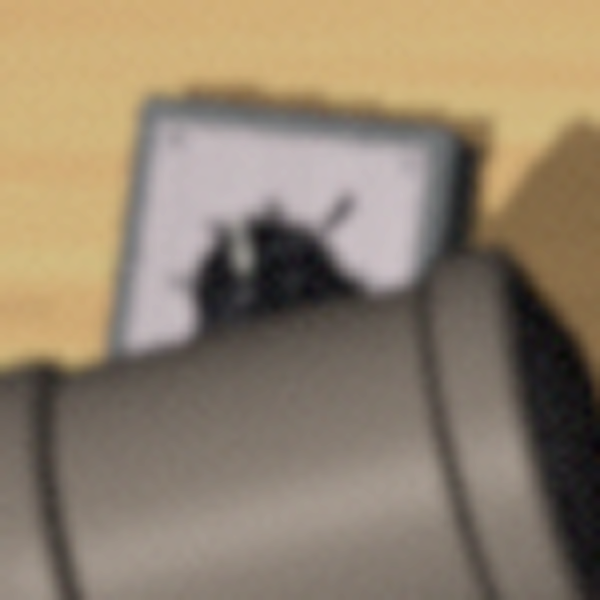

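The dial pose is unclear because the forearm hides half of it. The line still seems to be at (240,245), and the fingers closed to 5 mm, so they may have missed the bar. I'll clear the view and look from both cameras.

```bash
python3 -m pendant '[[[-3,0,-3,0,0,0,9],[-5,0,-6,0,0,0,9],[-7,-1,-9,0,0,0,9],[-9,-2,-12,0,0,0,9],[-9,-2,-12,0,0,0,9],[-9,-2,-12,0,0,0,9]]]'
python3 - <<'E'
from h import *
from cell import viewer
import cv2
L=[]
for n in("top","scene"):
    c=viewer.read_camera(n); np.savez(f"pics/{n}2.npz",**c)
    a=c["image"][:,:,::-1]; C=cloud(c)
    u,v=map(int,proj(c,[.5367,.3333,.08])); print(n,u,v)
    L.append(cv2.resize(a[v-22:v+22,u-22:u+22],(400,400),interpolation=cv2.INTER_CUBIC))
    m=(np.linalg.norm(C[...,:2]-[.5367,.3333],axis=-1)<.03)&(C[...,2]>.062); q=C[m]
    print(len(q),np.histogram(q[:,2],bins=[.062,.07,.078,.086,.094,.102,.11])[0]); 
    h=q[q[:,2]>.084]; print(h.mean(0),h.min(0),h.max(0),cv2.minAreaRect(h[:,:2].astype(np.float32)))
cv2.imwrite("pics/dial2.png",cv2.convertScaleAbs(np.hstack(L),alpha=2,beta=20))
E
```

```text
time: 5.75
tool_pos: [0.299, 0.1625, 0.2742]
tool_rot: [-1.568, -0.002, -0.637]
contact_force: [0.2, 0.4, -0.7]
opening: 0.0901
top 176 260
322 [129  85  14  23  65   6]
[0.53708278 0.33208191 0.09572057] [0.51597339 0.32219698 0.08417559] [0.56035885 0.34470158 0.10450932] ((0.5375311970710754, 0.3328690528869629), (0.04615981876850128, 0.014313477091491222), 13.436853408813477)
scene 397 206
239 [52 73 26 32 51  5]
[0.53735797 0.32856301 0.09489545] [0.51172814 0.31957786 0.08406542] [0.56051281 0.34353733 0.10421875] ((0.5363568067550659, 0.33173003792762756), (0.04767756536602974, 0.020381947979331017), 8.852229118347168)
```

View pics/dial2.png

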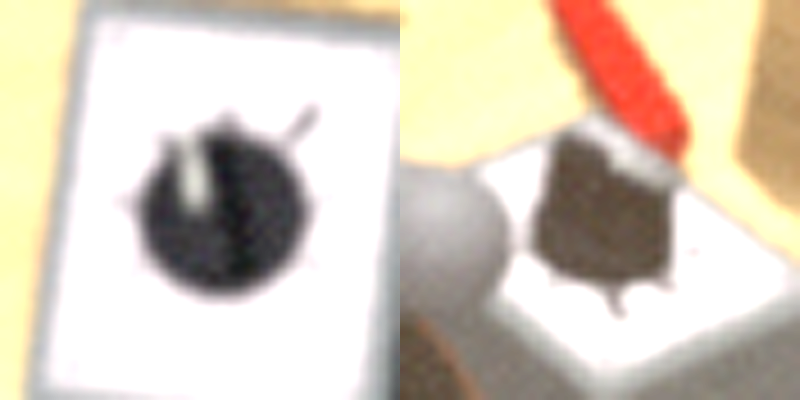

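The bar has not moved: its centre is at (0.5375, 0.333), along 13.4°, with its top near 0.097. The fingers must have closed without holding it. I'll repeat the descent, close in steps, and look while there.

```bash
python3 -c "
from h import *
go([.5373,.333,.16],R.from_euler('xyz',[-90,0,14],degrees=True))
print(load('top0')['image'].shape)"
```

```text
t 5.85 F [-0.2  1.2  0.2] op 0.0897 pos [0.2992 0.1624 0.2734] rot [-1.57  -0.    -0.638] q [ 0.27 -0.07  1.79  0.    1.42 -0.66]
shift cm [ 8.97 11.36 27.87] turn [-0.    -0.882  0.   ] rows>= 6.3
(480, 640, 3)
```

```bash
python3 -m pendant '[[[1,0,4,0,-0.12,0,9.18],[3,1,8,0,-0.24,0,9.18],[4,2,12,0,-0.36,0,9.18],[6,3,17,0,-0.5,0,9.18],[7,5,21,0,-0.62,0,9.18],[8,7,25,0,-0.75,0,9.18],[9,9,27.9,0,-0.882,0,9.18],[9,11.3,27.9,0,-0.882,0,9.18],[9,11.3,27.9,0,-0.882,0,9.18],[9,11.3,27.9,0,-0.882,0,9.18],[9,11.3,27.9,0,-0.882,0,9.18]]]' 15
python3 -c "
from h import *
go([.5373,.333,.074],R.from_euler('xyz',[-90,0,14],degrees=True))"
```

```text
time: 6.95
tool_pos: [0.5372, 0.3327, 0.1618]
tool_rot: [-1.57, -0.002, 0.244]
contact_force: [0.0, 0.6, 0.5]
opening: 0.0921
t 6.95 F [0.  0.6 0.5] op 0.0921 pos [0.5372 0.3327 0.1618] rot [-1.57  -0.002  0.244] q [ 0.43  0.56  1.25  0.    1.33 -1.38]
shift cm [0.   8.78 0.02] turn [-0.    -0.     0.002] rows>= 1.8
```

```bash
python3 -m pendant '[[[0,3,0,0,0,0,9.18],[0,6,0,0,0,0,9],[0,8,0,0,0,0,6],[0,8.8,0,0,0,0,5],[0,8.8,0,0,0,0,4],[0,8.8,0,0,0,0,3],[0,8.8,0,0,0,0,2.5],[0,8.8,0,0,0,0,2],[0,8.8,0,0,0,0,2],[0,8.8,0,0,0,0,2]]]' 20
python3 -m pendant '[[[0,0,0,0,0,0,1],[0,0,0,0,0,0,1],[0,0,0,0,0,0,1]]]'
python3 -m pendant '[[[0,0,0,0,0,0,1],[0,0,0,0,0,0,1],[0,0,0,0,0,0,1]]]'
python3 - <<'E'
from h import *
from cell import viewer
import cv2
L=[]
for n,r in(("top",30),("scene",30)):
    c=viewer.read_camera(n); a=c["image"][:,:,::-1]
    u,v=map(int,proj(c,[.5367,.3333,.09]))
    L.append(cv2.resize(a[v-r:v+r,u-r:u+r],(400,400),interpolation=cv2.INTER_CUBIC))
cv2.imwrite("pics/grab.png",cv2.convertScaleAbs(np.hstack(L),alpha=2.2,beta=20))
E
```

```text
time: 7.95
tool_pos: [0.5367, 0.3325, 0.0729]
tool_rot: [-1.571, -0.001, 0.244]
contact_force: [-0.7, 0.4, 0.1]
opening: 0.0305
time: 8.25
tool_pos: [0.5365, 0.3325, 0.0725]
tool_rot: [-1.571, 0.0, 0.244]
contact_force: [-0.7, 0.5, 0.3]
opening: 0.0109
time: 8.55
tool_pos: [0.5366, 0.3324, 0.0725]
tool_rot: [-1.571, -0.0, 0.244]
contact_force: [-0.4, 0.3, 0.0]
opening: 0.0098
```

View pics/grab.png

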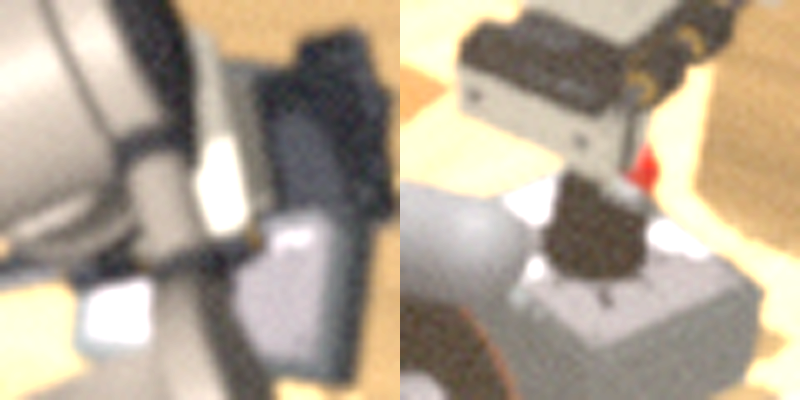

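The view shows the gripper over the knob, but at 9.8 mm the fingers are still not stopped by the 13 mm bar. I'll probe the real height of the bar top with closed fingers.

```bash
python3 -m pendant '[[[0,0,0,0,0,0,4],[0,0,0,0,0,0,5],[0,0,0,0,0,0,5],[0,-4,0,0,0,0,5],[0,-4,0,0,0,0,0],[0,-4,0,0,0,0,0],[0,-4,0,0,0,0,0],[0,-4,0,0,0,0,0],[0,-3,0,0,0,0,0],[0,-2.6,0,0,0,0,0],[0,-2.6,0,0,0,0,0]]]'
python3 -m pendant '[[[0,0.2,0,0,0,0,0],[0,0.3,0,0,0,0,0],[0,0.3,0,0,0,0,0]]]'
python3 -m pendant '[[[0,0.2,0,0,0,0,0],[0,0.3,0,0,0,0,0],[0,0.3,0,0,0,0,0]]]'
```

```text
time: 9.75
tool_pos: [0.5357, 0.332, 0.0968]
tool_rot: [-1.571, 0.003, 0.244]
contact_force: [0.4, -0.4, -1.1]
opening: 0.0005
time: 10.05
tool_pos: [0.5366, 0.3324, 0.0955]
tool_rot: [-1.571, -0.0, 0.244]
contact_force: [-0.6, -0.1, -0.8]
opening: 0.0006
time: 10.35
tool_pos: [0.5365, 0.3324, 0.0924]
tool_rot: [-1.571, 0.0, 0.244]
contact_force: [-0.3, -0.4, 0.0]
opening: 0.0004
```

```bash
python3 -m pendant '[[[0,0.3,0,0,0,0,0],[0,0.6,0,0,0,0,0],[0,0.6,0,0,0,0,0]]]'
python3 -m pendant '[[[0,0.3,0,0,0,0,0],[0,0.6,0,0,0,0,0],[0,0.6,0,0,0,0,0]]]'
python3 - <<'E'
from h import *
from cell import viewer
c=viewer.read_camera("top");C=cloud(c);np.savez("pics/top3.npz",**c)
s=viewer.read_camera("scene");S=cloud(s);np.savez("pics/scene3.npz",**s)
# gripper in the clouds around the tool axis
for nm,D in(("t",C),("s",S)):
    for lo,hi in((.065,.085),(.085,.1),(.1,.12),(.12,.14),(.14,.18),(.18,.22)):
        q=D[(np.linalg.norm(D[...,:2]-[.5367,.333],axis=-1)<.13)&(D[...,2]>lo)&(D[...,2]<hi)]
        if len(q): print(nm,lo,len(q),q.min(0).round(3),q.max(0).round(3),np.median(q,0).round(3))
E
```

```text
time: 10.65
tool_pos: [0.5362, 0.3323, 0.0859]
tool_rot: [-1.571, 0.001, 0.244]
contact_force: [0.7, 0.0, -1.2]
opening: 0.0004
time: 10.95
tool_pos: [0.5362, 0.3323, 0.0799]
tool_rot: [-1.571, 0.001, 0.244]
contact_force: [1.0, -0.1, 0.1]
opening: 0.0005
t 0.065 62 [0.476 0.283 0.065] [0.662 0.385 0.077] [0.507 0.313 0.067]
t 0.18 279 [0.479 0.233 0.181] [0.594 0.416 0.22 ] [0.509 0.302 0.205]
s 0.065 232 [0.478 0.268 0.065] [0.664 0.383 0.085] [0.551 0.323 0.068]
s 0.085 74 [0.512 0.317 0.085] [0.559 0.341 0.1  ] [0.537 0.328 0.094]
s 0.1 19 [0.515 0.32  0.1  ] [0.558 0.34  0.119] [0.538 0.328 0.102]
s 0.12 25 [0.538 0.312 0.122] [0.549 0.349 0.14 ] [0.544 0.33  0.134]
s 0.14 31 [0.539 0.315 0.14 ] [0.549 0.35  0.159] [0.545 0.33  0.149]
s 0.18 464 [0.507 0.23  0.181] [0.596 0.43  0.22 ] [0.56  0.3   0.203]
```

Run:
```python
from h import *
for f,p in(("scene0",[.1214,.5103,.1909]),("scene3",[.5362,.3323,.0799])):
    D=cloud(load(f)); d=D-p
    m=(np.linalg.norm(d[...,:2],axis=-1)<.12)
    z=d[...,2][m]; print(f,np.histogram(z,bins=np.arange(-.03,.2,.01))[0])
    for lo in np.arange(0.0,.14,.01):
        q=d[m&(d[...,2]>lo)&(d[...,2]<lo+.01)]
        if len(q)>3: print(lo.round(2),len(q),np.median(q,0).round(3),np.ptp(q,0).round(3))
```

```text
scene0 [  0   0   0   0   0   0   0  18  35  39  37  39  23  26 135 141 121 329
  88  61  66  61]
0.04 18 [0.014 0.042 0.045] [0.027 0.115 0.008]
0.05 35 [-0.002  0.041  0.054] [0.054 0.125 0.01 ]
0.06 39 [-0.     0.042  0.065] [0.06  0.131 0.01 ]
0.07 37 [0.005 0.037 0.074] [0.05  0.124 0.01 ]
0.08 39 [-0.002 -0.051  0.084] [0.052 0.127 0.01 ]
0.09 23 [0.013 0.043 0.094] [0.029 0.126 0.008]
0.1 26 [ 0.005 -0.078  0.108] [0.103 0.168 0.009]
0.11 135 [ 0.019 -0.032  0.116] [0.113 0.172 0.01 ]
0.12 141 [0.023 0.013 0.125] [0.112 0.177 0.01 ]
0.13 121 [ 0.012 -0.024  0.135] [0.116 0.18  0.01 ]
0.14 329 [ 0.01  -0.018  0.146] [0.112 0.204 0.01 ]
scene3 [126 523  75  37  54  18   3   9  16  18  13   0   0  54 131 174 103 391
 105  63  58  53]
0.0 37 [ 0.009 -0.005  0.005] [0.044 0.022 0.01 ]
0.01 54 [-0.001 -0.004  0.017] [0.048 0.022 0.01 ]
0.02 18 [ 0.002 -0.003  0.021] [0.043 0.015 0.004]
0.04 9 [0.006 0.002 0.047] [0.01  0.024 0.006]
0.05 16 [ 0.008 -0.003  0.056] [0.011 0.037 0.008]
0.06 18 [ 0.008 -0.001  0.066] [0.009 0.035 0.01 ]
0.07 13 [ 0.009 -0.002  0.077] [0.009 0.033 0.008]
0.1 54 [ 0.012 -0.081  0.108] [0.071 0.189 0.009]
0.11 131 [ 0.024 -0.073  0.116] [0.084 0.189 0.01 ]
0.12 174 [ 0.026 -0.009  0.125] [0.083 0.193 0.01 ]
0.13 103 [ 0.021 -0.085  0.136] [0.077 0.2   0.01 ]
0.14 391 [ 0.013 -0.062  0.146] [0.077 0.202 0.01 ]
```

The clouds settle it. In both scene views the visible fingertips end about 42 mm short of the reported TCP, and the body begins at about 106 mm instead of 66 mm. So the real tool is about 40 mm shorter than the reported TCP says. I'll add that 40 mm along the tool axis, and confirm it by a gentle touch on the bar top (expected at reported z ≈ 0.057).

```bash
python3 -m pendant '[[[0,1,0,0,0,0,0],[0,1.7,0,0,0,0,0],[0,1.9,0,0,0,0,0],[0,1.9,0,0,0,0,0]]]'
python3 -m pendant '[[[0,0.1,0,0,0,0,0],[0,0.2,0,0,0,0,0],[0,0.2,0,0,0,0,0]]]'
python3 -m pendant '[[[0,0.1,0,0,0,0,0],[0,0.2,0,0,0,0,0],[0,0.2,0,0,0,0,0]]]'
python3 -m pendant '[[[0,0.1,0,0,0,0,0],[0,0.2,0,0,0,0,0],[0,0.2,0,0,0,0,0]]]'
```

```text
time: 11.45
tool_pos: [0.5364, 0.3324, 0.062]
tool_rot: [-1.571, 0.0, 0.244]
contact_force: [-2.8, -1.0, 7.0]
opening: 0.0001
time: 11.75
tool_pos: [0.5366, 0.3325, 0.0619]
tool_rot: [-1.571, -0.001, 0.244]
contact_force: [-6.5, -3.7, 17.9]
opening: 0.0005
time: 12.05
tool_pos: [0.5367, 0.3325, 0.0617]
tool_rot: [-1.571, -0.003, 0.244]
contact_force: [-9.5, -5.2, 29.5]
opening: 0.0005
time: 12.35
tool_pos: [0.537, 0.3326, 0.0616]
tool_rot: [-1.57, -0.004, 0.245]
contact_force: [-14.1, -7.1, 38.2]
opening: 0.0006
```

Contact came at reported z = 0.062 against a bar top of 0.097, so the tips end 35 mm behind the reported TCP. Lift, open, then descend to a reported 0.040 (tips at about 0.075) and grip.

```bash
python3 -m pendant '[[[0,-2,0,0,0,0,0],[0,-4.5,0,0,0,0,4],[0,-4.5,0,0,0,0,6],[0,-4.5,0,0,0,0,6],[0,-4.5,0,0,0,0,6],[0,-4.5,0,0,0,0,6],[0,-4.5,0,0,0,0,6],[0,-4.5,0,0,0,0,6],[0,-1,0,0,0,0,6],[0,1,0,0,0,0,6],[0,1.5,0,0,0,0,6],[0,1.5,0,0,0,0,6]]]'
python3 -m pendant '[[[0,0,0,0,0,0,1],[0,0,0,0,0,0,0.5],[0,0,0,0,0,0,0.5],[0,0,0,0,0,0,0.5],[0,0,0,0,0,0,0.5],[0,0,0,0,0,0,0.5],[0,0,0,0,0,0,0.5],[0,0,0,0,0,0,0.5],[0,0,0,0,0,0,0.5]]]'
python3 -c "
from h import *
go([.536,.3335,.04],R.from_euler('xyz',[-90,0,-36.5],degrees=True))"
```

```text
time: 13.55
tool_pos: [0.5362, 0.3323, 0.0399]
tool_rot: [-1.571, 0.001, 0.244]
contact_force: [1.3, -0.1, 1.1]
opening: 0.0601
time: 14.45
tool_pos: [0.5363, 0.3333, 0.0407]
tool_rot: [-1.57, -0.0, 0.244]
contact_force: [-2.7, 4.6, 0.6]
opening: 0.0126
t 14.45 F [-2.7  4.6  0.6] op 0.0126 pos [0.5363 0.3333 0.0407] rot [-1.57  -0.     0.244] q [ 0.43  0.68  1.4   0.    1.07 -1.38]
shift cm [-0.02  0.07  0.02] turn [-0.001  0.881 -0.   ] rows>= 5.9
```

Gripped at 12.6 mm, so the bar is held. Turning 0.88 rad.

```bash
python3 -m pendant '[[[0,0,0,0,0.1,0,0.5],[0,0,0,0,0.2,0,0.5],[0,0,0,0,0.3,0,0.5],[0,0,0,0,0.4,0,0.5],[0,0,0,0,0.5,0,0.5],[0,0,0,0,0.6,0,0.5],[0,0,0,0,0.7,0,0.5],[0,0,0,0,0.8,0,0.5],[0,0,0,0,0.88,0,0.5],[0,0,0,0,0.88,0,0.5],[0,0,0,0,0.88,0,0.5]]]'
python3 -m pendant '[[[0,0,0,0,0,0,4],[0,0,0,0,0,0,6],[0,0,0,0,0,0,6],[0,0,0,0,0,0,6],[0,0,0,0,0,0,6],[0,-4,0,0,0,0,6],[0,-9,0,0,0,0,6],[0,-14,0,0,0,0,6],[-4,-18,-4,0,0,0,6],[-7,-20,-8,0,0,0,6],[-9,-20,-12,0,0,0,6],[-9,-20,-16,0,0,0,6],[-9,-20,-20,0,0,0,6],[-9,-20,-24,0,0,0,6],[-9,-20,-24,0,0,0,6]]]'
python3 - <<'E'
from h import *
from cell import viewer
import cv2
c=viewer.read_camera("top"); a=c["image"][:,:,::-1]; C=cloud(c); np.savez("pics/top4.npz",**c)
u,v=map(int,proj(c,[.5367,.3333,.08]))
cv2.imwrite("pics/dial4.png",cv2.convertScaleAbs(cv2.resize(a[v-22:v+22,u-22:u+22],(528,528),interpolation=cv2.INTER_CUBIC),alpha=1.6,beta=10))
m=(np.linalg.norm(C[...,:2]-[.5367,.3333],axis=-1)<.03)&(C[...,2]>.084)&(C[...,2]<.11); h=C[m]
print(len(h),h.mean(0),cv2.minAreaRect(h[:,:2].astype(np.float32)),u,v)
# tool target for lever: start pose, real tips 35 mm behind reported TCP
yw=np.radians(-11.5); O=np.array([.5153,.0310,0]); Z=R.from_euler("z",yw)
U=Z.apply([np.cos(np.radians(35)),0,np.sin(np.radians(35))]); Y=Z.apply([0,1,0]); N=np.cross(U,Y)
Rt=R.from_matrix(np.c_[U,-N,Y])
P=lambda u,y,n: O+[0,0,.09]+u*U+y*Y+n*N
print("rot",Rt.as_euler("xyz"))
go(P(.025,.071,.08-.035),Rt); go(P(.025,.071,-.008-.035),Rt)
E
```

```text
time: 15.55
tool_pos: [0.5364, 0.334, 0.0407]
tool_rot: [-1.569, 0.001, -0.636]
contact_force: [-1.4, 8.0, 0.2]
opening: 0.0127
time: 17.05
tool_pos: [0.3187, 0.1903, 0.2409]
tool_rot: [-1.572, -0.0, -0.637]
contact_force: [0.6, 0.1, -0.5]
opening: 0.0597
98 [0.53733873 0.33226868 0.09589283] ((0.5380781292915344, 0.3327704071998596), (0.014911294914782047, 0.045219678431749344), 50.90620803833008) 176 260
rot [-1.57079633 -0.61086524 -0.20071286]
t 17.1 F [1.  0.7 1.3] op 0.06 pos [0.3208 0.1917 0.2412] rot [-1.569e+00 -1.000e-03 -6.380e-01] q [ 0.33  0.01  1.79 -0.    1.33 -0.6 ]
shift cm [21.7  10.03  4.86] turn [ 0.132 -0.423 -0.6  ] rows>= 5.0
t 17.1 F [1.  0.7 1.3] op 0.06 pos [0.3208 0.1917 0.2412] rot [-1.569e+00 -1.000e-03 -6.380e-01] q [ 0.33  0.01  1.79 -0.    1.33 -0.6 ]
shift cm [26.27 17.25  6.99] turn [ 0.132 -0.423 -0.6  ] rows>= 6.4
```

View pics/dial4.png

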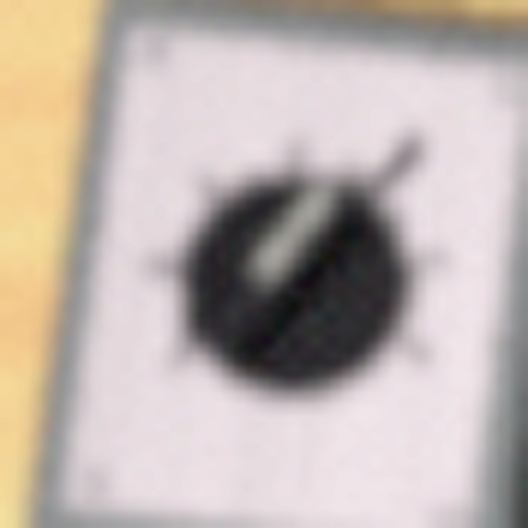

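The bar now lies along -36.5° by the tool yaw and -39° by depth; the long mark measured -35.5° to -37°, so the dial is inside tolerance. In the picture the line runs (262,270)→(325,195), pointing at the long mark at (400,160). Next, the lever: fingers closed, tool leaned back 35°.

```bash
python3 -m pendant '[[[4,1,1,0.02,-0.07,-0.1,0],[8,3,2,0.04,-0.14,-0.2,0],[12,5,3,0.07,-0.21,-0.3,0],[16,7,4,0.09,-0.28,-0.4,0],[20,9,4.5,0.11,-0.36,-0.5,0],[21.7,10,4.9,0.132,-0.423,-0.6,0],[21.7,10,4.9,0.132,-0.423,-0.6,0],[21.7,10,4.9,0.132,-0.423,-0.6,0],[21.7,10,4.9,0.132,-0.423,-0.6,0]]]'
cat >> h.py <<'E'
yw=np.radians(-11.5); O=np.array([.5153,.0310,0]); Z=R.from_euler("z",yw)
U=Z.apply([np.cos(np.radians(35)),0,np.sin(np.radians(35))]); Y=Z.apply([0,1,0]); N=np.cross(U,Y)
Rt=R.from_matrix(np.c_[U,-N,Y])
P=lambda u,y,n: O+[0,0,.09]+u*U+y*Y+(n-.035)*N   # n of the real tips
E
python3 -c "
from h import *
go(P(.025,.071,-.008),Rt)"
```

```text
time: 18.0
tool_pos: [0.5261, 0.1038, 0.1407]
tool_rot: [-1.571, -0.61, -0.199]
contact_force: [-0.2, -0.0, 0.4]
opening: 0.0005
t 18.0 F [-0.2 -0.   0.4] op 0.0005 pos [0.5261 0.1038 0.1407] rot [-1.571 -0.61  -0.199] q [ 0.2   0.2   2.11 -0.72  0.35 -0.55]
shift cm [-0.07  8.68 -0.26] turn [-0.     0.001 -0.001] rows>= 1.7
```

```bash
python3 -m pendant '[[[0,3,-0.2,0,0,0,0],[0,6,-0.2,0,0,0,0],[0,8.7,-0.2,0,0,0,0],[0,8.7,-0.2,0,0,0,0],[0,8.7,-0.2,0,0,0,0]]]'
python3 -c "
from h import *
go(P(.070,.071,-.008),Rt)"
```

```text
time: 18.5
tool_pos: [0.5764, 0.1008, 0.0813]
tool_rot: [-1.598, -0.597, -0.198]
contact_force: [0.2, -0.5, 0.3]
opening: 0.0005
t 18.5 F [ 0.2 -0.5  0.3] op 0.0005 pos [0.5764 0.1008 0.0813] rot [-1.598 -0.597 -0.198] q [ 0.18  0.39  2.04 -0.99  0.28 -0.27]
shift cm [ 3.75  0.92 -0.94] turn [ 0.026  0.002 -0.014] rows>= 0.8
```

Joints 4 and 5 are at their limits with the full 35° lean. The pipe is not in the way at the lever, so a 20° lean is enough there. I'll re-aim with that.

```bash
cat >> h.py <<'E'
def aim(u,y,n,lean,dy=0):
    Ro=R.from_euler("z",-11.5+dy,degrees=True)*R.from_euler("y",-lean,degrees=True)*R.from_euler("x",-90,degrees=True)
    go(O+[0,0,.09]+u*U+y*Y+n*N+.035*Ro.apply([0,1,0]),Ro)
E
python3 -c "
from h import *
aim(.022,.071,-.006,20)"
```

```text
t 18.5 F [ 0.2 -0.5  0.3] op 0.0005 pos [0.5764 0.1008 0.0813] rot [-1.598 -0.597 -0.198] q [ 0.18  0.39  2.04 -0.99  0.28 -0.27]
shift cm [-1.96  0.68 -0.93] turn [ 0.026 -0.001  0.248] rows>= 1.7
```

```bash
python3 -m pendant '[[[-1,0,-0.3,0,0,0.08,0],[-2,0,-0.6,0,0,0.16,0],[-2,0,-0.6,0,0,0.25,0],[-2,0,-0.6,0,0,0.25,0],[-2,0,-0.6,0,0,0.25,0]]]'
python3 -c "
from h import *
aim(.022,.071,-.006,20)"
```

```text
time: 19.0
tool_pos: [0.5601, 0.098, 0.0721]
tool_rot: [-1.592, -0.35, -0.207]
contact_force: [-0.9, -0.6, -0.1]
opening: 0.0004
t 19.0 F [-0.9 -0.6 -0.1] op 0.0004 pos [0.5601 0.098  0.0721] rot [-1.592 -0.35  -0.207] q [ 0.12  0.41  1.88 -0.25  0.54 -1.04]
shift cm [ 0.03  0.79 -0.34] turn [ 0.023 -0.006  0.001] rows>= 0.2
```

```bash
python3 -m pendant '[[[0,0.8,-0.3,0.02,0,0,0],[0,0.8,-0.3,0.02,0,0,0],[1,0.5,-0.3,0.02,0,0,0],[1.9,0.3,-0.3,0.02,0,0,0],[2.9,0,-0.3,0.02,0,0,0],[3.9,-0.2,-0.3,0.02,0,0,0],[3.9,-0.2,-0.3,0.02,0,0,0]]]'
python3 -c "
from h import *
aim(.074,.071,-.006,20)"
```

```text
time: 19.7
tool_pos: [0.5951, 0.0875, 0.0863]
tool_rot: [-1.574, -0.349, -0.206]
contact_force: [-0.1, 0.5, -0.0]
opening: 0.0007
t 19.7 F [-0.1  0.5 -0. ] op 0.0007 pos [0.5951 0.0875 0.0863] rot [-1.574 -0.349 -0.206] q [ 0.08  0.43  1.79 -0.18  0.6  -1.16]
shift cm [ 1.14 -0.47 -0.03] turn [ 0.005 -0.005  0.   ] rows>= 0.2
```

```bash
python3 -m pendant '[[[0.4,-0.15,0,0,0,0,0],[0.8,-0.3,0,0,0,0,0],[1.15,-0.45,0,0,0,0,0],[1.15,-0.45,0,0,0,0,0]]]'
python3 - <<'E'
from h import *
from cell import viewer
import cv2
L=[]
for n in("top","scene"):
    c=viewer.read_camera(n); np.savez(f"pics/{n}5.npz",**c); a=c["image"][:,:,::-1]
    u,v=map(int,proj(c,[.5787,.0549,.13])); print(n,u,v)
    L.append(cv2.resize(a[v-40:v+40,u-40:u+40],(400,400),interpolation=cv2.INTER_CUBIC))
cv2.imwrite("pics/lev5.png",cv2.convertScaleAbs(np.hstack(L),alpha=2.2,beta=20))
aim(.078,.071,-.006,20)
E
```

```text
time: 20.1
tool_pos: [0.6005, 0.0863, 0.0919]
tool_rot: [-1.574, -0.342, -0.206]
contact_force: [-4.9, 3.5, -3.4]
opening: 0.0008
top 279 245
scene 340 236
t 20.2 F [-4.4  3.8 -3.4] op 0.0009 pos [0.6006 0.0863 0.0919] rot [-1.574 -0.342 -0.206] q [ 0.07  0.43  1.76 -0.16  0.63 -1.17]
shift cm [ 0.81 -0.25 -0.02] turn [ 0.005 -0.005 -0.007] rows>= 0.2
```

View pics/lev5.png

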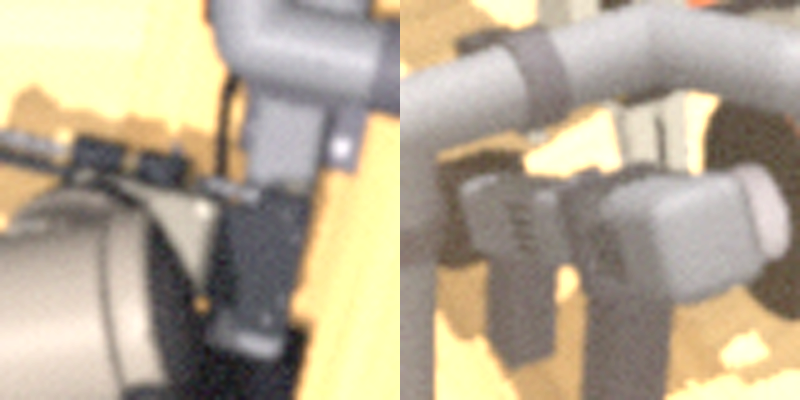

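```bash
python3 -m pendant '[[[0.2,-0.05,0,0,0,0,0],[0.2,-0.05,0,0,0,0,0],[0.2,-0.05,0,0,0,0,0]]]'
python3 -c "
from h import *
from cell import status
o=status.observe();F=o['contact_force'];print('U,Y,N',F@U,F@Y,F@N)
aim(.078,.071,-.006,20)"
python3 -m pendant '[[[0.2,-0.05,0,0,0,0,0],[0.2,-0.05,0,0,0,0,0],[0.2,-0.05,0,0,0,0,0]]]'
python3 -c "
from h import *
from cell import status
o=status.observe();F=o['contact_force'];print('U,Y,N',F@U,F@Y,F@N)
aim(.078,.071,-.006,20)"
```

```text
time: 20.5
tool_pos: [0.6006, 0.0862, 0.0919]
tool_rot: [-1.575, -0.339, -0.206]
contact_force: [-6.3, 5.5, -5.6]
opening: 0.0006
U,Y,N -9.24061895590718 4.1725503636039765 -0.42174090680712595
t 20.5 F [-6.3  5.5 -5.6] op 0.0006 pos [0.6006 0.0862 0.0919] rot [-1.575 -0.339 -0.206] q [ 0.07  0.43  1.76 -0.16  0.63 -1.18]
shift cm [ 0.8  -0.25 -0.  ] turn [ 0.006 -0.005 -0.01 ] rows>= 0.2
time: 20.8
tool_pos: [0.601, 0.0859, 0.0922]
tool_rot: [-1.576, -0.336, -0.206]
contact_force: [-9.8, 5.1, -5.8]
opening: 0.0003
U,Y,N -11.974099573018187 3.069533186868881 1.3629794658517407
t 20.8 F [-9.8  5.1 -5.8] op 0.0003 pos [0.601  0.0859 0.0922] rot [-1.576 -0.336 -0.206] q [ 0.07  0.43  1.76 -0.16  0.64 -1.18]
shift cm [ 0.75 -0.24  0.01] turn [ 0.007 -0.005 -0.013] rows>= 0.2
```

The push stalled at a firm 12 N, probably at the lever's stop. Back off, clear the view and measure the tab.

```bash
python3 -m pendant '[[[-2,0.5,0,0,0,0,0],[-4,1,0,0,0,0,0],[-5,0,0,0,0,0,0],[-5,-4,0,0,0,0,0],[-5,-9,0,0,0,0,0],[-8,-13,2,0,0,0,4],[-12,-14,4,0,0,0,8],[-16,-14,6,0,0,0,8],[-16,-14,6,0,0,0,8]]]'
python3 - <<'E'
from h import *
from cell import viewer
import cv2
L=[];Y0=O+[0,0,.09]
for n in("top","scene"):
    c=viewer.read_camera(n); np.savez(f"pics/{n}6.npz",**c); a=c["image"][:,:,::-1]; C=cloud(c)
    u,v=map(int,proj(c,[.5787,.0549,.13]))
    L.append(cv2.resize(a[v-25:v+25,u-25:u+25],(400,400),interpolation=cv2.INTER_CUBIC))
    d=C-Y0; q=np.stack([d@U,d@Y,d@N],-1)
    m=(q[...,1]>.042)&(q[...,1]<.08)&(q[...,0]>.02)&(q[...,0]<.13)&(abs(q[...,2])<.03)
    print(n,m.sum()); print(q[m].round(3)[np.argsort(q[m][:,1])][::max(1,m.sum()//14)])
cv2.imwrite("pics/lev6.png",cv2.convertScaleAbs(np.hstack(L),alpha=2.2,beta=20))
E
```

```text
time: 21.7
tool_pos: [0.4205, 0.1871, 0.173]
tool_rot: [-1.574, -0.346, -0.202]
contact_force: [0.2, 0.5, -0.9]
opening: 0.0275
top 57
[[ 0.078  0.042  0.002]
 [ 0.079  0.043 -0.001]
 [ 0.08   0.045  0.019]
 [ 0.08   0.046  0.015]
 [ 0.088  0.047  0.014]
 [ 0.087  0.049  0.006]
 [ 0.09   0.049  0.018]
 [ 0.086  0.051  0.005]
 [ 0.089  0.052 -0.012]
 [ 0.093  0.053  0.015]
 [ 0.094  0.055  0.005]
 [ 0.097  0.056  0.005]
 [ 0.101  0.057  0.014]
 [ 0.099  0.059  0.005]
 [ 0.095  0.061  0.003]]
scene 0
[]
```

View pics/lev6.png

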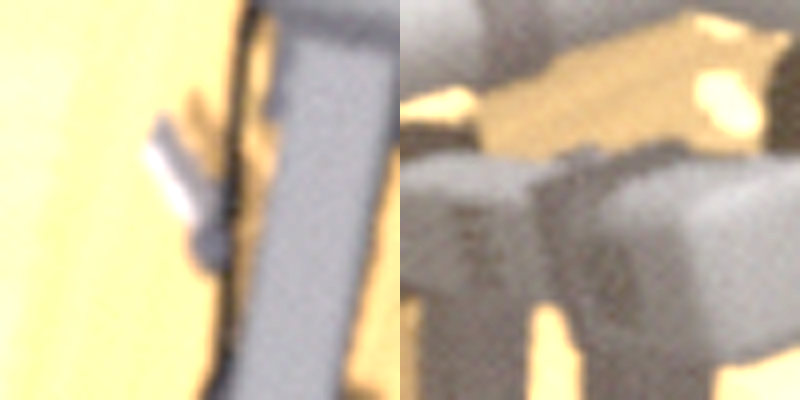

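The lever is now forward. The picture shows the tab tilted up-left from its pivot at (210,240) to (155,130). Depth puts its tip at u=99, y=59 mm, which matches the full 1.4 rad, and the paddle is still out. Next, the squeeze, starting with the approach above the pad.

```bash
python3 -c "
from h import *
aim(.120,.003,.09,30)"
```

```text
t 21.8 F [ 0.4  0.1 -0.4] op 0.0359 pos [0.4244 0.1858 0.1741] rot [-1.573 -0.349 -0.204] q [ 0.4   0.1   1.96 -0.27  0.81 -0.81]
shift cm [ 18.3    3.69 -13.  ] turn [ 0.003 -0.002 -0.175] rows>= 4.5
```

```bash
python3 -m pendant '[[[1,-3,-3,0,0,-0.05,9.18],[3,-5,-6,0,0,-0.1,9.18],[6,-5,-10,0,0,-0.15,9.18],[10,-3,-13,0,0,-0.175,9.18],[14,1,-13,0,0,-0.175,9.18],[18.3,3.7,-13,0,0,-0.175,9.18],[18.3,3.7,-13,0,0,-0.175,9.18],[18.3,3.7,-13,0,0,-0.175,9.18]]]'
python3 -c "
from h import *
aim(.120,.003,-.008,30)"
```

```text
time: 22.6
tool_pos: [0.5795, 0.0177, 0.1999]
tool_rot: [-1.575, -0.521, -0.208]
contact_force: [0.1, 0.1, 0.5]
opening: 0.0916
t 22.6 F [0.1 0.1 0.5] op 0.0916 pos [0.5795 0.0177 0.1999] rot [-1.575 -0.521 -0.208] q [-0.05  0.18  1.87 -0.15  0.59 -1.31]
shift cm [0.88 9.48 0.4 ] turn [ 0.008 -0.006 -0.003] rows>= 1.9
```

```bash
python3 -m pendant '[[[0.1,1,0.4,0,0,0,9.18],[0.3,3,0.4,0,0,0,9.18],[0.5,5,0.4,0,0,0,9.18],[0.6,7,0.4,0,0,0,9.18],[0.8,8.5,0.4,0,0,0,9.18],[0.8,9.4,0.4,0,0,0,9.18],[0.8,9.4,0.4,0,0,0,9.18],[0.8,9.4,0.4,0,0,0,9.18]]]'
python3 -c "
from h import *
aim(.120,.003,-.008,30)"
```

```text
time: 23.4
tool_pos: [0.6313, 0.0127, 0.1236]
tool_rot: [-1.574, -0.522, -0.205]
contact_force: [-0.1, -0.1, 0.1]
opening: 0.0917
t 23.4 F [-0.1 -0.1  0.1] op 0.0917 pos [0.6313 0.0127 0.1236] rot [-1.574 -0.522 -0.205] q [-0.06  0.36  1.85 -0.19  0.41 -1.27]
shift cm [ 0.18  0.29 -0.21] turn [ 0.006 -0.004 -0.002] rows>= 0.1
```

```bash
python3 -m pendant '[[[0.1,0.2,-0.2,0,0,0,9],[0.1,0.2,-0.2,0,0,0,7],[0.1,0.2,-0.2,0,0,0,6],[0.1,0.2,-0.2,0,0,0,5],[0.1,0.2,-0.2,0,0,0,4.5],[0.1,0.2,-0.2,0,0,0,4],[0.1,0.2,-0.2,0,0,0,3.5],[0.1,0.2,-0.2,0,0,0,3.5],[0.1,0.2,-0.2,0,0,0,3.5],[0.1,0.2,-0.2,0,0,0,3.5],[0.1,0.2,-0.2,0,0,0,3.5]]]' 30
python3 -m pendant '[[[0,0,0,0,0,0,3.5],[0,0,0,0,0,0,3.5],[0,0,0,0,0,0,3.5],[0,0,0,0,0,0,3.5],[0,0,0,0,0,0,3.5]]]' 40
```

```text
time: 24.5
tool_pos: [0.634, 0.0099, 0.1224]
tool_rot: [-1.574, -0.524, -0.206]
contact_force: [5.0, -0.0, -0.5]
opening: 0.0414
time: 25.0
tool_pos: [0.634, 0.0099, 0.1224]
tool_rot: [-1.574, -0.524, -0.206]
contact_force: [4.3, -0.2, 0.1]
opening: 0.041
```

The fingers closed to 41 mm over both parts, against 42 mm stated for home. Release and retract square to the grip.

```bash
python3 -m pendant '[[[0,0,0,0,0,0,6],[0,0,0,0,0,0,8],[0,0,0,0,0,0,8],[0,0,0,0,0,0,8],[0,0,0,0,0,0,8],[0,0,0,0,0,0,8],[0,-3,0,0,0,0,8],[0,-7,0,0,0,0,8],[-1,-11,0,0,0,0,8],[-5,-14,0,0,0,0,8],[-10,-15,0,0,0,0,8],[-15,-15,2,0,0,0,8],[-20,-15,4,0,0,0,8],[-20,-15,4,0,0,0,8],[-20,-15,4,0,0,0,8]]]'
python3 - <<'E'
from h import *
from cell import viewer
import cv2
c=viewer.read_camera("top"); a=c["image"][:,:,::-1]; C=cloud(c)
cv2.imwrite("pics/end.png",cv2.convertScaleAbs(cv2.resize(a[160:320,140:420],None,fx=2.8,fy=2.8,interpolation=cv2.INTER_CUBIC),alpha=1.8,beta=10))
d=C-O-[0,0,.09]; q=np.stack([d@U,d@Y,d@N],-1)
m=(q[...,1]>.042)&(q[...,1]<.08)&(q[...,0]>.06)&(q[...,0]<.13)&(abs(q[...,2])<.03)
print("tab",m.sum(),q[m].round(3)[np.argsort(q[m][:,1])][::max(1,m.sum()//8)].tolist())
# paddle edge: outermost points near free end, before and after
for f,D in(("before",cloud(load("top6"))),("after",C)):
    d=D-O-[0,0,.09]; q=np.stack([d@U,d@Y,d@N],-1)
    m=(q[...,0]>.11)&(q[...,0]<.13)&(q[...,1]>.019)&(q[...,1]<.05)&(abs(q[...,2])<.02); print(f,m.sum(),np.percentile(q[m][:,1],[10,50,90]).round(4) if m.any() else "")
A=load("top0"); diff=(abs(cloud(A)[...,2]-C[...,2])>.015); print(diff.sum())
m=(np.linalg.norm(C[...,:2]-[.5367,.3333],axis=-1)<.03)&(C[...,2]>.084)&(C[...,2]<.11); print("bar",cv2.minAreaRect(C[m][:,:2].astype(np.float32)))
go([.4,.1,.3],Rt)
E
```

```text
time: 26.5
tool_pos: [0.3964, 0.101, 0.1509]
tool_rot: [-1.576, -0.519, -0.202]
contact_force: [-0.4, 0.3, 0.7]
opening: 0.0799
tab 29 [[0.09, 0.042, -0.015], [0.093, 0.043, 0.014], [0.095, 0.044, -0.004], [0.098, 0.045, 0.008], [0.09, 0.046, 0.011], [0.1, 0.046, 0.018], [0.1, 0.047, -0.006], [0.097, 0.048, 0.019], [0.103, 0.049, 0.02], [0.102, 0.05, -0.005]]
before 20 [0.0321 0.0333 0.0363]
after 16 [0.0207 0.0221 0.0247]
30512
bar ((0.5378717184066772, 0.3323723077774048), (0.014281325973570347, 0.04500089958310127), 51.95360565185547)
t 26.55 F [0.4 0.6 0.4] op 0.0802 pos [0.3982 0.1008 0.1521] rot [-1.575 -0.521 -0.203] q [ 0.25 -0.03  2.27 -0.5   0.48 -0.72]
shift cm [  7.53 -12.73  -0.09] turn [ 0.005 -0.002 -0.089] rows>= 3.0
```

View pics/end.png

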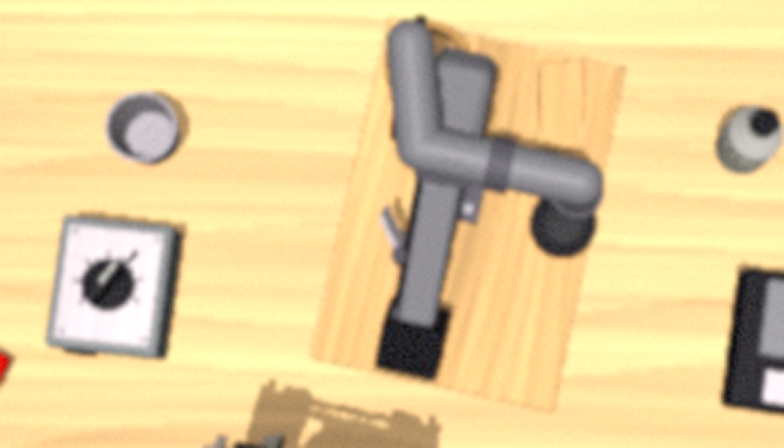

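In the end picture the dial line points at the long mark, at (130,258). The tab leans forward at (390,225), the paddle lies against the grip, and the cup and glue stand where they were. The gripper is clear, so I'm handing in.

```bash
python3 -c "
from cell import robot
print(robot.hand_in())"
```

```text
the job is handed in; nothing more can be done
None
```

I set the dial, flipped the lever forward, squeezed the paddle home and let go. I handed the job in at about 26.6 s of the 67 s allowed; the hand-in gives no verdict.

**Last checks:**

| Part | Measured | Expected |
|---|---|---|
| Dial bar direction | -36.5° by tool yaw, about -38° by depth | -35.5° to -37° (long mark), ±10° |
| Lever tab tip, before the squeeze | 99 mm along the grip, 59 mm out | 99.5 mm and 60 mm at full 1.4 rad |
| Paddle travel at the pad | 11.4 mm inward | 12 mm |
| Finger opening at the squeeze | 41 mm | 42 mm when home |

- **Release:** after I let go, the contact force read about 0 and the gripper was clear. The lever still leaned forward in the last picture.
- **Loose things:** I judged these by eye only. The cup and glue stand where they were, and the arm met no resistance near the others. I did not measure the offcut, ring, screwdriver or brush at the end.

**What failed or disagreed:**
- **First dial grip:** it closed above the bar and turned nothing. The depth clouds suggested the fingers end about 42 mm short of the reported TCP. A touch on the bar top, which reached 38 N on the fingertips, gave 35 mm, and I used that from then on.
- **Tool lean:** at the lever the suggested 35° lean ran joints 4 and 5 up to their limits. I used 20° for the lever and 30° for the squeeze instead.

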